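# Load a tape roll onto the slanted quick-change holder

### The arm

A 6-joint arm with a two-finger parallel gripper is mounted at the origin on a cart in front of the work surface, level with it; the furniture and walls round the work are solid. World frame = base frame: x ahead of the robot, y to its left, z up, the work surface at z = 0. Lengths are in mm, angles in degrees, forces in N, time in s.
With the tool pointing down it reaches from about 350 to 850 mm from the base axis. Payload 8.1 kg.
Tool frame: the origin (TCP) lies between the finger pads; the fingertips stand 22 mm ahead of it and the grasp point (between the pads) lies 3 mm ahead of it; z points along the fingers, y is the line along which they close (so a half turn about z gives the same grasp; the last joint's range is limited). The gripper opens to 85 mm and grips with 20 to 120 N. Pads are 22 mm wide; open, the fingers measure 114 mm over their backs; the gripper's body (76 mm by 85 mm) begins 54 mm behind the grasp point. The pads swing forward as they close: fully open they stand 13 mm farther back than shut.
Start: joints at [65.982, 7.471, 85.268, -0, 87.261, -4.893], TCP at [196.56, 566.895, 253.292] pointing down, gripper open.
Joint ranges: [-169.43, 169.43], [-51.17, 129.36], [1.28, 143.12], [-76.62, 256.62], [0, 156.53], [-152.29, 152.29]. Speed limits (degrees/s): [136.94, 136.94, 159.86, 180, 180, 180].

### API

Orientations are given as [roll, pitch, yaw] about the fixed x, y, z axes, in that order (R = Rz(yaw) Ry(pitch) Rx(roll)).
In Python, from bench import r, vision gives the robot as it stands.
- The arm moves only by the tool step_arm, never from a script. Its argument "targets" is a list that holds one entry, the list of rows, each a list of 6 numbers: the shift along the world's x, y, z in mm, then the turn, a rotation vector about the world's x, y, z in rad. In form: [[[x, y, z, rx, ry, rz], ...]]. A call has 1 to 12 rows; each row is the pose to reach, as a shift and turn from the pose commanded when the call began; what a row does not reach only later rows make up. A row lasts 1/12 s, in which the tool goes at most 41.7 mm and 7.16 degrees, less where a joint would pass 70% of its speed; a pose out of reach is approached as far as the arm can. A call with a gripper value outside its range is refused whole. "fingers" is the gripper's target within -1 to 1 (shut at 1, half-way at 0, fully open at -1), set as the call begins (left out, the last holds). The fingers move at their own pace and stop on an object; "newtons" is the grip in N (left out, the last holds). Time passes only in rows, so rows that repeat a pose let the fingers close. It gives the time, the measured TCP pose, the force, the opening and the grip force at its end, in the units of the state.
- r.sense(): the state, without advancing time (a new reading comes with each control period).
- vision.snapshot(name): name is "scene" or "side" or "wrist"; returns a dict with "img" (420x560x3 uint8, blue, green, red), "mtx" (3x3 intrinsics, pixels), "D" ([k1, k2, p1, p2, k3] as OpenCV has them; the pictures are not rectified), "eye" and "attitude" of the camera in the world. Camera axes: x right, y up, looking along -z (the intrinsics and any distortion apply to the point x, -y, -z); pixel columns grow to the right and rows downward; lengths in mm; the calibration is good to about 2 mm. A picture is of the moment at which its call begins. There is no depth.
- r.hand_in(): hands the job in; it is judged then, once.
The state is a dict: "time": time; "joint_pos": joint angles; "qd": joint speeds; "joint_efforts": joint torques, N m; "tool_pos": TCP position; "tcp_rot": TCP orientation; "ft_force": force on the tool from outside, world axes, zero at the start; "wrist_torque": the same for the moment, N m; "finger_gap": finger opening in mm; "grip_force": force on a finger pad.
Only numpy, scipy, OpenCV 4.12 (cv2) and the standard library are available. Lean on these libraries where they do the work, as an engineer would, in place of code of your own. Each camera call takes 0.05 s, during which the arm holds its last target. There are 200 camera calls.

### The job

Put the small roll of black tape on the slanted peg of the holder: pick it up from the bench, slide it down along the peg's axis over the two spring catches, and press it gently against the spring brake plate until both catches snap out over it, then let go so that it stays locked on. Where the brake plate stands along the peg is not known beforehand, so feel for it, and do not squash the plate to the end of its spring. Leave the other things on the bench where they are.

Things in the scene. Friction and masses are not known exactly. Their poses are not given: they have to be found in the camera images.
- roll_center (a point): centre (on the axis, half-way up) of the small thick roll of black tape: 67 to 68 mm outside diameter, 18 mm wide, bore 35 mm, about 60 g. It starts lying flat, this point 9 mm above the bench; z is the roll's axis. Either face may go first. Grip it across its outside diameter; once seated, the peg stands out through the bore up to 42 mm beyond this point.
- holder: the holder, fixed to the bench: grey foot plate 120 x 84 x 10 mm with a bent steel bracket that carries a slanted peg, 133 mm high at the tip. Origin on the bench under it; the peg leans towards its -x side, 50 degrees above level, in its x-z plane. The bracket begins 76 mm below the tip along the peg.
- peg: bare peg, 31 mm in diameter, its end chamfered to 20 mm over 8 mm. Origin at the centre of its free end; z points out and up along its axis, y is level. A clamp collar on it carries the spring brake plate (50 mm across, facing the tip) and two catches. The unpressed plate's face is 30 to 46 mm below the tip, wherever the collar was clamped: not measured, different each time.
- brake (a joint): how far the brake plate is pressed in, m: 0 free, 0.010 at the end of its spring, which has 1 N preload and 2 N per mm (9 N at 4 mm, 17 N at 8 mm); past 8.5 mm it counts as squashed. The catches snap over the roll when it is pressed in about 4 mm; locked under them it stays pressed in about 3 mm.
- catch_l (a joint): spring catch on the peg's +y side, 11 mm wide steel ramp sticking out 4.5 mm, riding with the collar: underside 14.5 mm above the unpressed plate, ramp 14 mm long towards the tip. Value: how far it is pushed inwards, m (0 out, about 0.002 inside the bore). Pushing the roll over both ramps takes a few newtons, more with more friction.
- catch_r (a joint): the same catch on the peg's -y side
- tape_kapton: bystander: wider, thinner roll of amber tape, 90 mm in diameter, 12 mm high, lying flat; origin under its centre
- flux_bottle: bystander: small white bottle, 30 mm in diameter, 62 mm high, upright; origin under its centre
- usb_hub: bystander: flat dark grey box 30 x 74 x 14 mm; origin under its centre
Not all that is in view belongs to the job. Leave any red look-alike of the part that bears roll_center alone.

How it is judged (in metres and radians):
On the way, in this order (a step that is already met when the one before it is completed fails the run):
1. the roll is threaded on the peg, in line with it, above the catches or on them (x of roll_center in the frame of peg between -0.006 and 0.006 m and y of roll_center in the frame of peg between -0.006 and 0.006 m and angle between the z axis of roll_center and the z axis of peg, either way round below 0.14 rad and z of roll_center in the frame of peg between -0.04 and 0.004 m), for 0.05 s.
2. the roll is pressed against the brake plate (x of roll_center in the frame of peg between -0.006 and 0.006 m and y of roll_center in the frame of peg between -0.006 and 0.006 m and angle between the z axis of roll_center and the z axis of peg, either way round below 0.14 rad and value of joint brake above 0.002 m), for 0.05 s.
At the end, for the whole second after the job is handed in: The black roll is locked on the peg, let go and at rest: its axis within 0.14 rad of the peg's and its centre within 5 mm of it across, 15 to 45 mm below the tip, the brake plate held pressed in by 2 to 6 mm (it stays at about 3 mm only if the catches have snapped out over the roll) (x of roll_center in the frame of peg between -0.005 and 0.005 m and y of roll_center in the frame of peg between -0.005 and 0.005 m and angle between the z axis of roll_center and the z axis of peg, either way round below 0.14 rad and z of roll_center in the frame of peg between -0.045 and -0.015 m and value of joint brake between 0.002 and 0.006 m and linear speed of tape_black below 0.05 m/s); the robot touches nothing.
It fails at once if the brake plate is squashed to the end of its spring (pressed in more than 8.5 mm, about 18 N) (value of joint brake above 0.0085 m).
It fails at once if the amber roll is pushed away by more than 20 mm (distance of tape_kapton from where it was at the start of the episode above 0.02 m).
It fails at once if the bottle is pushed away by more than 20 mm (distance of flux_bottle from where it was at the start of the episode above 0.02 m).
It fails at once if the grey box is pushed away by more than 20 mm (distance of usb_hub from where it was at the start of the episode above 0.02 m).
It also fails if it takes over 45 s, if anything falls off the work surface, if the arm or the gripper's body presses on something with over 40 N, if the wrist force passes 120 N, or if a joint passes its speed limit or range.

## Working session

There is one attempt and no reset: what is moved stays moved. The work goes in short steps, Python scripts to look and compute and a tool call to move; the robot and the scene stay as the last step left them, time stands still between calls to the robot, and variables do not carry over. Pictures are saved under pics/ and viewed, at most 10 in all, crops included, and the job is handed in when it is done.

Besides the shell and the picture viewer there is one more tool, called by a JSON object that holds its "name" and its "arguments". step_arm: Moves the arm, as the interface text tells. Its arguments: {"type":"object","properties":{"targets":{"type":"array"},"fingers":{"type":"number"},"newtons":{"type":"number"}},"required":["targets"]}

```bash
mkdir -p pics; ls; cat > h.py <<'E'
import numpy as np, cv2
from bench import r, vision
from scipy.spatial.transform import Rotation as R
def snap(n,f=None):
    s=vision.snapshot(n)
    if f: cv2.imwrite('pics/'+f+'.png',s['img'])
    return s
def att(s):
    a=np.array(s['attitude'],float)
    if a.shape==(3,3): return a
    return R.from_euler('xyz',a,degrees=True).as_matrix()
def ray(s,uv):
    p=cv2.undistortPoints(np.array([[uv]],float),np.array(s['mtx']),np.array(s['D']))[0,0]
    d=att(s)@np.array([p[0],-p[1],-1.]); return np.array(s['eye'],float),d/np.linalg.norm(d)
def onz(s,uv,z):
    o,d=ray(s,uv); return o+d*(z-o[2])/d[2]
def tri(s1,a,s2,b):
    o1,d1=ray(s1,a);o2,d2=ray(s2,b)
    t=np.linalg.lstsq(np.c_[d1,-d2],o2-o1,rcond=None)[0]
    p,q=o1+d1*t[0],o2+d2*t[1]; return (p+q)/2,np.linalg.norm(p-q)
def proj(s,P):
    A=att(s); c=(np.atleast_2d(P)-np.array(s['eye']))@A; c=c*[1,-1,-1]
    return cv2.projectPoints(c,np.zeros(3),np.zeros(3),np.array(s['mtx']),np.array(s['D']))[0][:,0]
E
python3 - <<'E'
from h import *
print(r.sense())
a=snap('scene');b=snap('side');
for s in(a,b):print(s['mtx'],s['D'],s['eye'],s['attitude'])
cv2.imwrite('pics/scene.png',a['img']);cv2.imwrite('pics/side.png',b['img'])
E
```

```text
pics
{'time': 0.0, 'joint_pos': array([ 6.59823789e+01,  7.51490577e+00,  8.53306425e+01,  1.56973295e-04,
        8.72626917e+01, -4.89264616e+00]), 'qd': array([-0.03995258, -0.01093336,  0.04216273,  0.09821978,  0.03388794,
        0.05509263]), 'joint_efforts': array([ 3.59368838e-03, -5.69393277e+01, -5.00562751e+01,  4.70599225e-04,
        1.42711157e-02,  1.60716189e-05]), 'tool_pos': array([196.33728023, 566.4114051 , 252.23345428]), 'tcp_rot': array([-1.79892168e+02, -9.38788613e-03,  1.60875009e+02]), 'ft_force': array([-0.75440338,  0.18266092, -0.57255954]), 'wrist_torque': array([0.0024316 , 0.0014907 , 0.03931128]), 'grip_force': 0.0, 'finger_gap': 85.50393037386532}
[[391.92895604   0.         281.77516834]
 [  0.         391.92895604 209.31024199]
 [  0.           0.           1.        ]] [0.01400603 0.         0.         0.         0.        ] [ 219.84281169 -635.30392329  578.42715869] [ 57.58752698  -1.49322234 -23.81929388]
[[446.65247677   0.         281.22391538]
 [  0.         446.65247677 209.65775217]
 [  0.           0.           1.        ]] [-0.05663569  0.          0.          0.          0.        ] [402.38765695 758.63905821 744.73839712] [  49.50517222    1.28884317 -172.89958967]
```

View pics/scene.png

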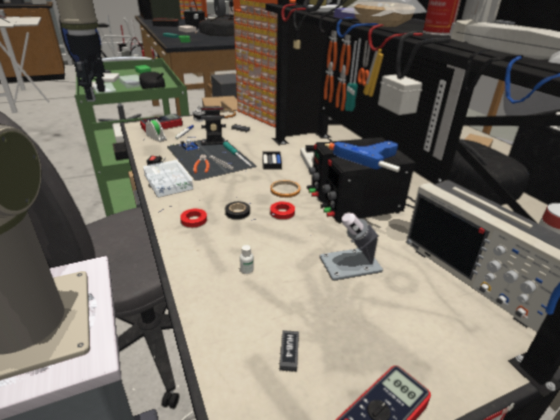

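View pics/side.png

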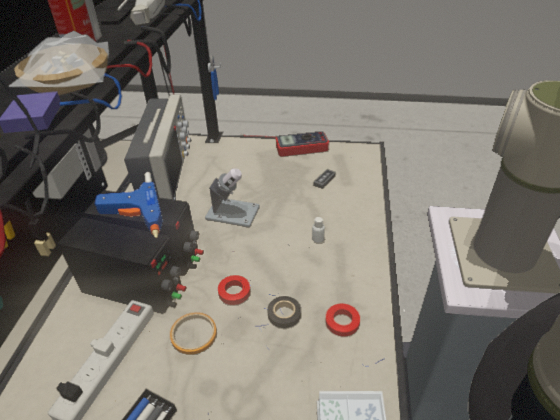

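Candidates: the black roll is at scene (237,210) / side (285,311). Red look-alikes are at scene (194,217) and (283,210), and the amber ring is at scene (286,187) / side (193,332). I choose the black one. One enlarged crop will check it and show the holder.

```bash
python3 - <<'E'
from h import *
a=snap('scene');b=snap('side')
def c(s,u,v,w,h):
    k=400/w; return cv2.resize(s['img'][v:v+h,u:u+w],(400,300),interpolation=cv2.INTER_CUBIC)
m=np.vstack([np.hstack([c(a,310,205,80,60+20)[:, :],c(b,195,160,80,80)]),np.hstack([c(a,210,185,60,45),c(b,250,285,80,60)])])
cv2.imwrite('pics/crop.png',m)
for s,box in((a,(222,198,30,24)),(b,(262,290,45,42))):
    x,y,w,h=box; g=s['img'][y:y+h,x:x+w].max(2); 
    msk=(g<105).astype(np.uint8)
    cs=cv2.findContours(msk,cv2.RETR_EXTERNAL,cv2.CHAIN_APPROX_NONE)[0]; k=max(cs,key=cv2.contourArea)
    e=cv2.fitEllipse(cv2.convexHull(k)); p=(e[0][0]+x,e[0][1]+y); print(p,e[1:],onz(s,p,9))
E
```

```text
(237.05050373077393, 210.18261909484863) ((17.539411544799805, 26.054668426513672), 87.05887603759766) [482.01733478 219.46259954   9.        ]
(283.8695812225342, 311.9280948638916) ((32.01409912109375, 33.533451080322266), 94.75653839111328) [481.02349687 218.33472658   9.        ]
```

View pics/crop.png

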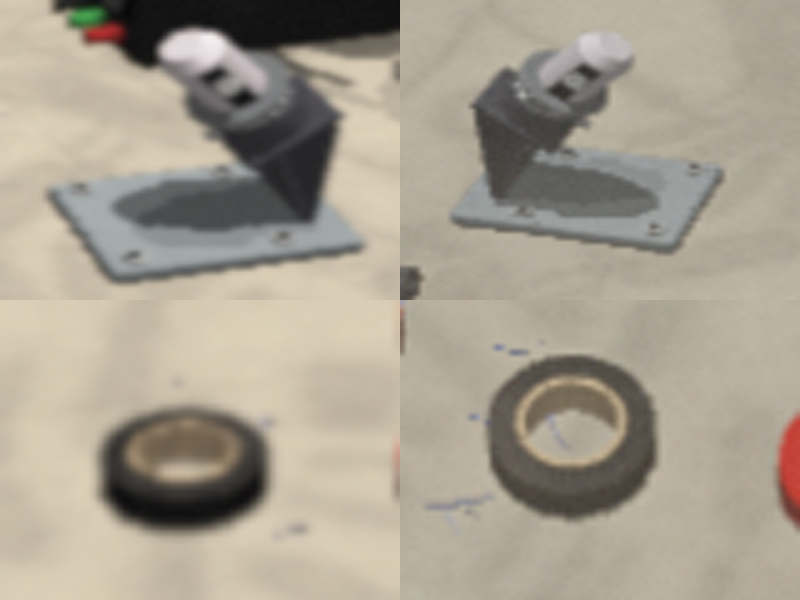

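```bash
python3 - <<'E'
from h import *
a=snap('scene');b=snap('side')
for p in((320.4,255.7),(333,278.3),(382.4,269.8)):print('sc',onz(a,p,10))
for p in((205.4,217.3),(250,225.3),(259.4,205.3)):print('sd',onz(b,p,10))
print(tri(a,(348.4,217.8),b,(236.4,173.3)))
for s,n in((a,'scene'),(b,'side')):
    # plate top: bluish light grey, lower parts
    hsv=cv2.cvtColor(s['img'],cv2.COLOR_BGR2HSV)
w=snap('wrist','wrist0');print(w['mtx'],w['D'],w['eye'],w['attitude'])
E
```

```text
sc [597.44852109 -35.72118986  10.        ]
sc [ 586.02468816 -112.59668785   10.        ]
sc [ 700.93808348 -129.86171292   10.        ]
sd [710.49559158 -45.63552229  10.        ]
sd [593.79192565 -27.59588178  10.        ]
sd [ 583.11173301 -104.99669564   10.        ]
(array([628.56440706, -76.16547339, 130.37581191]), np.float64(4.248639452241147))
[[351.98215059   0.         281.15318382]
 [  0.         351.98215059 208.87751958]
 [  0.           0.           1.        ]] [0.01126542 0.         0.         0.         0.        ] [133.14352714 589.67449302 374.00222623] [-1.55523072e+01  1.67127235e-02  7.08828297e+01]
```

Crop check: the bottom row shows the black roll with its beige core, the right one. The top row shows the peg leaning toward the robot (-x), with tip at scene (348,218) / side (236,173). Moving above the roll.

{"name": "step_arm", "arguments": {"targets": [[[285, -348, -90, 0, 0, 0.194], [285, -348, -90, 0, 0, 0.194], [285, -348, -90, 0, 0, 0.194], [285, -348, -90, 0, 0, 0.194], [285, -348, -90, 0, 0, 0.194], [285, -348, -90, 0, 0, 0.194], [285, -348, -90, 0, 0, 0.194], [285, -348, -90, 0, 0, 0.194], [285, -348, -90, 0, 0, 0.194], [285, -348, -90, 0, 0, 0.194], [285, -348, -90, 0, 0, 0.194], [285, -348, -90, 0, 0, 0.194]]], "fingers": -1, "newtons": 30}}

```text
time: 1.35
tool_pos: [484.5, 213.2, 161.8]
tcp_rot: [-179.8, 0.0, 171.7]
ft_force: [-1.4, -0.5, -0.5]
finger_gap: 85.4
grip_force: 0.0
```

```bash
python3 - <<'E'
from h import *
s=r.sense();print(s['time'],s['tool_pos'],s['tcp_rot'],s['ft_force'])
w=snap('wrist','wrist1');print(w['eye'],w['attitude'],proj(w,[481.5,218.9,9]),proj(w,[628.5,-76,130]))
E
```

```text
1.35 [484.47673007 213.16863873 161.83109203] [-1.79845249e+02  2.83786719e-02  1.71699915e+02] [-1.37887443 -0.5120793  -0.48030156]
[418.03410288 223.90364854 282.86596112] [-15.58625515   0.13325797  81.71223687] [[287.2113855  193.34483325]] [[-165.34628556  546.18714609]]
```

View pics/wrist1.png

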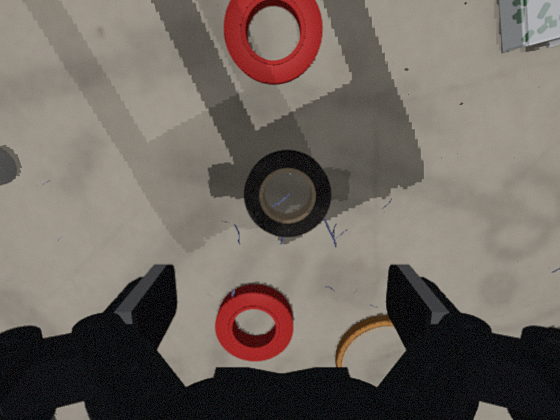

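The wrist view shows the black roll at (287,194), where it was predicted. The reds are at (273,38) and (254,325), and the amber at (370,340), clear of the ±y finger line.

```bash
python3 - <<'E'
from h import *
for i in range(3): w=snap('wrist')
s=r.sense();print(s['time'],s['tool_pos'],s['tcp_rot'],s['ft_force'])
g=w['img'].max(2);m=np.zeros_like(g);m[140:250,235:345]=(g[140:250,235:345]<50)
cs=cv2.findContours(m,cv2.RETR_EXTERNAL,cv2.CHAIN_APPROX_NONE)[0];k=max(cs,key=cv2.contourArea)
e=cv2.minEnclosingCircle(k);print(e,onz(w,e[0],13),cv2.fitEllipse(k))
b=snap('side');print('amber',onz(b,(193,332),6),'bottle',onz(b,(318,240),0),'hub',onz(b,(325,179),14),'red',onz(b,(234,289),12),onz(b,(343,319),12))
E
```

```text
1.55 [481.33295351 219.29181951 163.42354138] [ 1.79977039e+02 -1.56664078e-02  1.71973748e+02] [-0.62569624  0.12607505  0.3220316 ]
((280.1391296386719, 197.4695587158203), 43.209861755371094) [480.45446898 218.66178973  13.        ] ((280.23797607421875, 197.27029418945312), (84.7069320678711, 85.00481414794922), 129.4484100341797)
amber [651.66447231 283.06759564   6.        ] bottle [426.18306125  -3.38608518   0.        ] hub [ 421.32723716 -228.4040918    14.        ] red [591.95785294 173.54068318  12.        ] [363.18198354 225.20810956  12.        ]
```

{"name": "step_arm", "arguments": {"targets": [[[-0.5, -0.5, -40, 0, 0, 0], [-0.5, -0.5, -80, 0, 0, 0], [-0.5, -0.5, -110, 0, 0, 0], [-0.5, -0.5, -125, 0, 0, 0], [-0.5, -0.5, -132, 0, 0, 0], [-0.5, -0.5, -136, 0, 0, 0], [-0.5, -0.5, -138, 0, 0, 0], [-0.5, -0.5, -139, 0, 0, 0], [-0.5, -0.5, -139, 0, 0, 0], [-0.5, -0.5, -139, 0, 0, 0]]]}}

```text
time: 2.43
tool_pos: [482.1, 218.9, 25.7]
tcp_rot: [179.9, 0.1, 172.0]
ft_force: [-0.3, 0.5, 0.6]
finger_gap: 85.6
grip_force: 0.0
```

```bash
python3 - <<'E'
from h import *
w=snap('wrist','wrist2');b=snap('side')
cv2.imwrite('pics/both2.png',np.hstack([cv2.resize(w['img'],(400,300)),cv2.resize(b['img'][250:355,220:360],(400,300),interpolation=cv2.INTER_CUBIC)]))
s=r.sense();print(s['time'],s['tool_pos'],s['tcp_rot'],s['ft_force'])
E
```

```text
2.5333 [481.82750052 218.62644004  25.34765362] [1.79954608e+02 9.14650628e-02 1.71986267e+02] [ 0.64024397 -0.21193008  0.13622042]
```

View pics/both2.png

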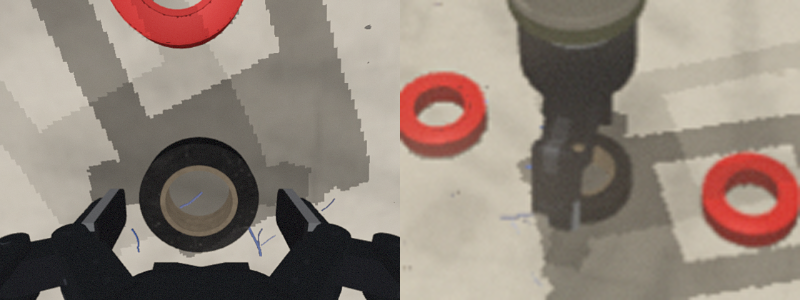

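The wrist view shows the fingers straddling the roll with the roll centred between them at column 198 of 400. Lowering gently, then closing.

{"name": "step_arm", "arguments": {"targets": [[[-0.5, 0, -2, 0, 0, 0], [-0.5, 0, -4, 0, 0, 0], [-0.5, 0, -6, 0, 0, 0], [-0.5, 0, -6, 0, 0, 0], [-0.5, 0, -6, 0, 0, 0]]]}}

```text
time: 2.95
tool_pos: [480.3, 218.3, 17.9]
tcp_rot: [-180.0, -0.0, 172.0]
ft_force: [0.6, -0.3, 0.3]
finger_gap: 85.0
grip_force: 0.0
```

{"name": "step_arm", "arguments": {"targets": [[[0, 0, 0, 0, 0, 0], [0, 0, 0, 0, 0, 0], [0, 0, 0, 0, 0, 0], [0, 0, 0, 0, 0, 0], [0, 0, 0, 0, 0, 0], [0, 0, 0, 0, 0, 0]]], "fingers": 0.1, "newtons": 30}}

```text
time: 3.45
tool_pos: [480.8, 218.5, 18.6]
tcp_rot: [180.0, 0.0, 172.0]
ft_force: [-0.5, 0.6, 2.5]
finger_gap: 66.7
grip_force: 34.0
```

Gripped at 66.7 mm. Lifting with a firmer grip.

{"name": "step_arm", "arguments": {"targets": [[[0, 0, 5, 0, 0, 0], [0, 0, 30, 0, 0, 0], [0, 0, 70, 0, 0, 0], [0, 0, 110, 0, 0, 0], [0, 0, 150, 0, 0, 0], [0, 0, 185, 0, 0, 0], [0, 0, 185, 0, 0, 0]]], "fingers": 0.1, "newtons": 60}}

```text
time: 4.03
tool_pos: [484.3, 219.7, 212.5]
tcp_rot: [179.7, 0.7, 172.0]
ft_force: [0.2, 0.5, 0.4]
finger_gap: 66.0
grip_force: 67.0
```

{"name": "step_arm", "arguments": {"targets": [[[58.5, -282, 37, -0.097, -0.691, 0], [58.5, -282, 37, -0.097, -0.691, 0], [58.5, -282, 37, -0.097, -0.691, 0], [58.5, -282, 37, -0.097, -0.691, 0], [58.5, -282, 37, -0.097, -0.691, 0], [58.5, -282, 37, -0.097, -0.691, 0], [58.5, -282, 37, -0.097, -0.691, 0], [58.5, -282, 37, -0.097, -0.691, 0], [58.5, -282, 37, -0.097, -0.691, 0], [58.5, -282, 37, -0.097, -0.691, 0], [58.5, -282, 37, -0.097, -0.691, 0]]]}}

```text
time: 4.95
tool_pos: [539.0, -62.3, 239.8]
tcp_rot: [179.9, 39.9, 172.0]
ft_force: [-0.4, 0.5, -0.5]
finger_gap: 66.0
grip_force: 67.1
```

```bash
python3 - <<'E'
from h import *
for i in range(3): w=snap('wrist','wrist3')
b=snap('side','side3')
s=r.sense();print(s['time'],s['tool_pos'],s['tcp_rot'],s['joint_pos'],s['ft_force'],s['finger_gap'])
print(w['eye'],w['attitude'],proj(w,[628.5,-76,131]))
E
```

```text
5.15 [539.23052977 -61.71111637 240.02722058] [179.97392609  39.93919916 172.16200639] [-14.7908735  -38.16061436 132.7262441    6.25125943  45.87641715
 -99.70302557] [ 0.10307635 -0.83175224 -0.76638452] 65.74136739255609
[411.69366817 -43.37166173 289.22296588] [-5.54808949e+01 -5.19496023e-02  8.21875317e+01] [[277.24879052 200.89402012]]
```

View pics/wrist3.png

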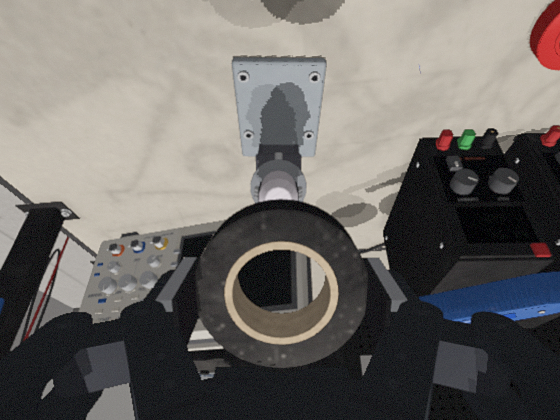

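The wrist view shows the peg tip at about (278,195), half hidden by the held roll, and the foot plate corners at (234,58), (326,58), (318,155) and (243,155). Shifting sideways across the axis (-tool x) to uncover the tip.

{"name": "step_arm", "arguments": {"targets": [[[45, -6, 38, 0, 0, 0], [45, -6, 38, 0, 0, 0], [45, -6, 38, 0, 0, 0], [45, -6, 38, 0, 0, 0], [45, -6, 38, 0, 0, 0]]]}}

```text
time: 5.57
tool_pos: [583.6, -68.6, 277.2]
tcp_rot: [180.0, 39.9, 172.1]
ft_force: [0.4, -0.2, -0.4]
finger_gap: 65.7
grip_force: 67.2
```

```bash
python3 - <<'E'
from h import *
for i in range(3): w=snap('wrist','wrist4')
b=snap('side','side4');a=snap('scene','scene4')
s=r.sense();print(s['time'],s['tool_pos'],s['tcp_rot'])
import pickle;pickle.dump((w,a,b),open('v4.pkl','wb'))
print(proj(w,[628.5,-76,131]))
cv2.imwrite('pics/m4.png',np.hstack([cv2.resize(w['img'][60:240,200:380],(540,540),interpolation=cv2.INTER_CUBIC),np.vstack([cv2.resize(b['img'][160:220,205:255],(225,270)),cv2.resize(a['img'][205:265,330:380],(225,270))])]))
E
```

```text
5.8167 [583.54392827 -69.4378731  277.65512333] [179.98167075  39.93792964 171.98858768]
[[278.94585416 123.32558179]]
```

View pics/m4.png

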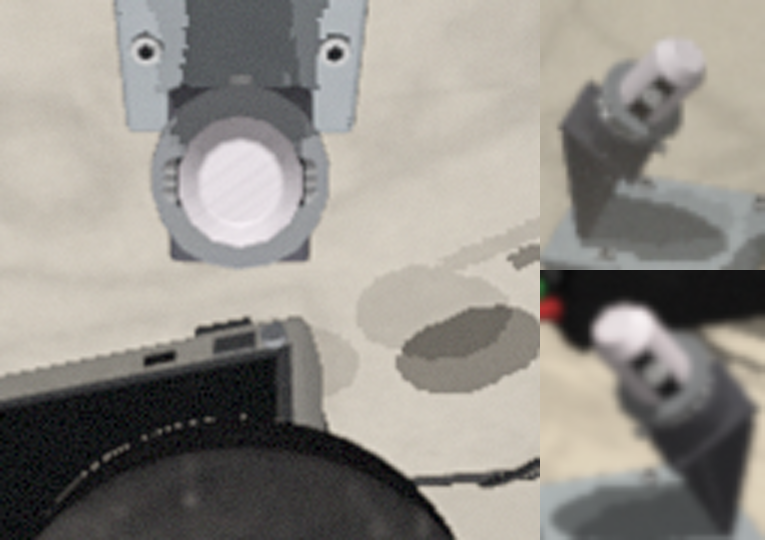

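The view runs straight down the peg. The tip face is at crop (241,192), i.e. pixel (280,124), with the brake disc concentric around (280,119). I'll fit circles to these and to the roll's near face and compare them in the tool frame.

```bash
cat > m4.py <<'E'
from h import *
import pickle
w,a,b=pickle.load(open('v4.pkl','rb'))
s=r.sense();T=R.from_euler('xyz',s['tcp_rot'],degrees=True).as_matrix();p0=s['tool_pos']
im=w['img'];h=cv2.cvtColor(im,cv2.COLOR_BGR2HSV)
def big(m,box):
    x,y,X,Y=box;z=np.zeros(m.shape,np.uint8);z[y:Y,x:X]=m[y:Y,x:X]
    k=max(cv2.findContours(z,cv2.RETR_EXTERNAL,cv2.CHAIN_APPROX_NONE)[0],key=cv2.contourArea);return k
def tool(uv,zt):  # intersect with tool plane z=zt
    o,d=ray(w,uv);o=T.T@(o-p0);d=T.T@d;return o+d*(zt-o[2])/d[2]
print('cam in tool',T.T@(np.array(w['eye'])-p0))
print(im[124,280],im[124,268:294,:].tolist()[::3],h[119,255:310].tolist()[::4])
g=im.min(2)
for th in(195,205,215):
    k=big(g>th,(255,95,305,150));e=cv2.fitEllipse(k);print(th,e)
# beige ring
m=((h[...,0]>8)&(h[...,0]<25)&(h[...,1]>50)&(h[...,2]>130)).astype(np.uint8)
k=big(m,(200,210,370,370));e=cv2.fitEllipse(cv2.convexHull(k));print('ring',e,tool(e[0],0.3))
tip=(T.T@(np.array([628.5,-76,131])-p0));print('tip tool',tip)
for u in((280.3,124),):print(tool(u,tip[2]))
E
python3 m4.py
```

```text
cam in tool [  67.70066645    1.05569573 -120.19597564]
[227 222 228] [[229, 224, 232], [228, 223, 229], [225, 219, 226], [225, 221, 227], [227, 222, 228], [222, 218, 224], [224, 220, 227], [227, 222, 228], [227, 222, 229]] [[165, 4, 137], [150, 9, 135], [163, 10, 186], [159, 8, 226], [160, 7, 226], [160, 7, 230], [160, 7, 231], [160, 7, 224], [155, 7, 228], [159, 8, 225], [159, 10, 180], [159, 10, 182], [120, 2, 127], [109, 13, 157]]
195 ((279.2467041015625, 124.78239440917969), (33.57059097290039, 33.89585876464844), 123.36134338378906)
205 ((279.5514831542969, 124.89083099365234), (30.890287399291992, 33.87849807739258), 2.960441827774048)
215 ((279.495361328125, 124.56306457519531), (26.516557693481445, 34.09869384765625), 2.576258420944214)
ring ((280.93621826171875, 292.5274353027344), (103.01802825927734, 114.05912780761719), 89.67890167236328) [1.32579475 1.11219546 0.3       ]
tip tool [ 59.3118784   -0.27784197 141.61164845]
[ 58.83868415   0.70059679 141.61164845]
```

```bash
cat >> m4.py <<'E'
print('-----')
tx=tool((279.8,124.5),141.6);print('tip',tx)
for d in(8,35,45): 
    P=T@(tx+[0,0,d])+p0;print(d,proj(w,P))
# disc edges: radial gradient search around (280,119)
g=cv2.GaussianBlur(cv2.cvtColor(im,cv2.COLOR_BGR2GRAY),(3,3),0).astype(np.float32)
for name,c,lo,hi,sg in(('disc',(280,119),24,34,0),('face',(280,124.5),10,18,-1),('cyl',(280,123),17,24,-1)):
    pts=[]
    for t in np.deg2rad(np.arange(0,360,6)):
        rr=np.arange(lo,hi,0.25);xs=(c[0]+rr*np.cos(t)).astype(np.float32)[None];ys=(c[1]+rr*np.sin(t)).astype(np.float32)[None]
        q=np.gradient(cv2.remap(g,xs,ys,cv2.INTER_LINEAR)[0]);j=np.argmax(abs(q) if sg==0 else -q)
        if abs(q[j])>2: pts.append((xs[0,j],ys[0,j]))
    pts=np.array(pts)
    for _ in range(4):
        A=np.c_[2*pts,np.ones(len(pts))];x=np.linalg.lstsq(A,(pts**2).sum(1),rcond=None)[0]
        R0=np.sqrt(x[2]+x[0]**2+x[1]**2);e=abs(np.hypot(*(pts-x[:2]).T)-R0);keep=e<max(1,2*np.median(e));pts=pts[keep]
    print(name,x[:2],R0,len(pts))
# plate front edge
for n,im_ in(('w3',cv2.imread('pics/wrist3.png')),):
    H=cv2.cvtColor(im_,cv2.COLOR_BGR2HSV);m=((H[...,0]>90)&(H[...,0]<120)&(H[...,1]>15)&(H[...,2]>120)).astype(np.uint8)
    m[:,:215]=0;m[:,345:]=0;m[175:]=0
    ys,xs=np.nonzero(m);L=[];Rr=[]
    for y in range(70,145,5):
        q=xs[ys==y]; L.append((q.min(),y));Rr.append((q.max()+1,y))
    class S(dict):pass
    w3=dict(w);w3['eye']=[411.69366817,-43.37166173,289.22296588];w3['attitude']=[-55.4808949,-0.0519496,82.1875317]
    for E in(L,Rr):
        P=np.array([onz(w3,u,10)[:2] for u in E]);f=np.polyfit(P[:,0],P[:,1],1);print('edge yaw',np.rad2deg(np.arctan(f[0])),'y@628',np.polyval(f,628.5),np.abs(P[:,1]-np.polyval(f,P[:,0])).max())
E
python3 m4.py | sed -n '/-----/,$p'
```

```text
-----
tip [ 58.48765495   0.33884174 141.6       ]
8 [[279.82911328 124.11124677]]
35 [[279.91588413 122.95256812]]
45 [[279.94417826 122.57474227]]
disc [279.54149734 118.44464102] 30.29377951326013 40
face [279.84352075 124.41480014] 17.46570207357573 41
cyl [279.98410791 124.10871482] 18.20326852001872 37
edge yaw -10.177293519214308 y@628 -113.69428497874796 10.374307068693483
edge yaw -25.614154119043967 y@628 -62.15748965784866 43.41206791249671
```

The brighter lower chamfer biased the face fit. Judging from the peg and face edges, the tip is at row ≈120.3, which agrees with the disc and means the tool is in line with the peg. I'll move across, then forward to about 12 mm short of the tip.

{"name": "step_arm", "arguments": {"targets": [[[-46, 5.5, -39, 0, 0, 0], [-46, 5.5, -39, 0, 0, 0], [-46, 5.5, -39, 0, 0, 0], [-26, 2.5, -63, 0, 0, 0], [-6, 0, -87, 0, 0, 0], [14, -3, -111, 0, 0, 0], [20, -3.7, -118, 0, 0, 0], [24, -4.2, -123, 0, 0, 0], [24, -4.2, -123, 0, 0, 0], [24, -4.2, -123, 0, 0, 0]]]}}

```text
time: 6.65
tool_pos: [608.6, -73.9, 156.3]
tcp_rot: [180.0, 40.0, 172.0]
ft_force: [-0.6, -0.2, -0.6]
finger_gap: 65.5
grip_force: 67.2
```

```bash
python3 - <<'E'
from h import *
for i in range(2): w=snap('wrist','wrist5')
b=snap('side','side5');a=snap('scene','scene5')
s=r.sense();print(s['time'],s['tool_pos'],s['tcp_rot'],s['ft_force'])
cv2.imwrite('pics/m5.png',np.hstack([cv2.resize(w['img'][200:380,190:370],(540,540),interpolation=cv2.INTER_CUBIC),np.vstack([cv2.resize(b['img'][130:220,205:280],(225,270)),cv2.resize(a['img'][175:265,310:385],(225,270))])]))
E
```

```text
6.85 [608.61003073 -73.98906854 157.28817184] [-179.99299933   40.14632569  171.99563913] [ 0.40193613 -0.70957219 -1.38439332]
```

View pics/m5.png

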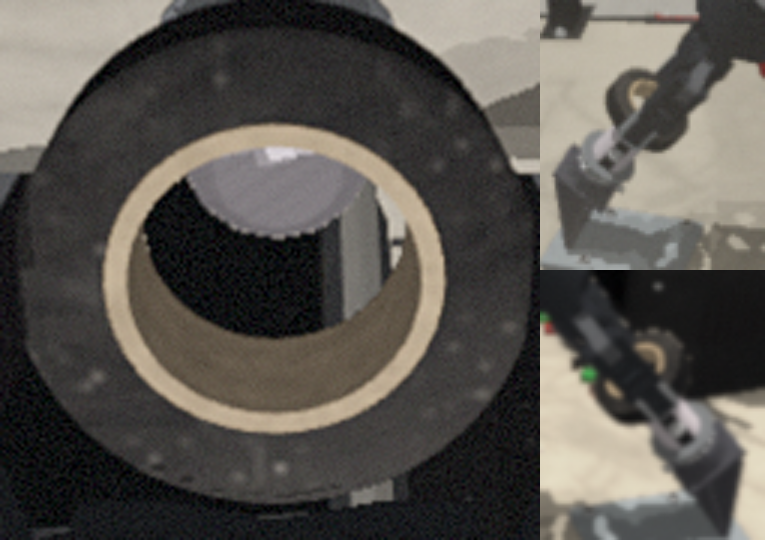

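Through the bore I see the peg's chamfer shoulder, lower edge at crop row 237, columns 183 to 375, so its centre is about crop (279,141). The ring centre is at (274,277). Computing the offset.

```bash
cat > m5.py <<'E'
from h import *
import sys
w=snap('wrist');im=w['img'];s=r.sense();T=R.from_euler('xyz',s['tcp_rot'],degrees=True).as_matrix();p0=s['tool_pos']
def tool(uv,zt):
    o,d=ray(w,uv);o=T.T@(o-p0);d=T.T@d;return o+d*(zt-o[2])/d[2]
def pr(P): return proj(w,T@np.array(P)+p0)[0]
h=cv2.cvtColor(im,cv2.COLOR_BGR2HSV)
m=((h[...,0]>8)&(h[...,0]<25)&(h[...,1]>50)&(h[...,2]>130)).astype(np.uint8);m[:210]=0;m[370:]=0;m[:,:200]=0;m[:,370:]=0
k=max(cv2.findContours(m,0,1)[0],key=cv2.contourArea);e=cv2.fitEllipse(cv2.convexHull(k));print('ring',e,tool(e[0],0.3))
# peg gray region seen in bore: points of its lower edge from the hsv/gray
g=cv2.GaussianBlur(cv2.cvtColor(im,cv2.COLOR_BGR2GRAY),(3,3),0).astype(int)
L=[]
for u in range(254,314,4):
    col=g[248:290,u]; q=np.diff(col); j=np.argmin(q); L.append((u,248+j+.5,q[j]))
print([(a,b,int(c)) for a,b,c in L])
P=np.array([(a,b) for a,b,c in L if c<-15])
from scipy.optimize import least_squares
for zt in(30,36,42,48):   # plane of 31 mm shoulder
    Q=np.array([tool(p,zt) for p in P])[:,:2]
    f=least_squares(lambda c:np.hypot(*(Q-c).T)-15.5,[0,0],loss='soft_l1');print(zt,f.x,np.abs(f.fun).max())
    f=least_squares(lambda c:np.hypot(*(Q-c[:2]).T)-c[2],[0,0,15],loss='soft_l1');print('   free',f.x)
E
python3 m5.py
```

```text
ring ((280.91192626953125, 292.47894287109375), (102.67610931396484, 113.68650817871094), 90.15465545654297) [0.10403294 0.62727385 0.3       ]
[(254, np.float64(263.5), -21), (258, np.float64(269.5), -37), (262, np.float64(272.5), -38), (266, np.float64(274.5), -38), (270, np.float64(276.5), -45), (274, np.float64(277.5), -41), (278, np.float64(278.5), -41), (282, np.float64(278.5), -43), (286, np.float64(278.5), -40), (290, np.float64(277.5), -43), (294, np.float64(276.5), -41), (298, np.float64(274.5), -21), (302, np.float64(271.5), -27), (306, np.float64(255.5), -20), (310, np.float64(257.5), -21)]
30 [6.6190316  0.44502271] 3.096554276544923
   free [ 4.05626321  0.55575531 13.28656624]
36 [3.5106011 0.4648238] 2.840590905079896
   free [ 1.56940667  0.55474505 13.83174379]
42 [0.39369169 0.491284  ] 2.5601321939233355
   free [-0.91644061  0.55396987 14.37781482]
48 [-2.72998787  0.52406367] 2.2556841283906675
   free [-3.40137223  0.55340831 14.92469732]
```

In y it is aligned. x agrees if the tip is about 16 mm beyond the roll. Entering 22 mm along the axis, slowly.

{"name": "step_arm", "arguments": {"targets": [[[3.2, -0.4, -3.8, 0, 0, 0], [6.4, -0.9, -7.7, 0, 0, 0], [8.9, -1.2, -10.7, 0, 0, 0], [11.5, -1.6, -13.8, 0, 0, 0], [14, -2, -16.9, 0, 0, 0], [14, -2, -16.9, 0, 0, 0], [14, -2, -16.9, 0, 0, 0]]]}}

```text
time: 7.48
tool_pos: [621.9, -75.8, 137.7]
tcp_rot: [180.0, 39.9, 172.0]
ft_force: [-0.2, 0.3, -1.8]
finger_gap: 65.4
grip_force: 67.2
```

```bash
python3 - <<'E'
from h import *
for i in range(2): w=snap('wrist','wrist6')
s=r.sense();print(s['time'],s['tool_pos'],s['tcp_rot'],s['ft_force'],s['wrist_torque'])
cv2.imwrite('pics/m6.png',cv2.resize(w['img'][200:380,190:370],(540,540),interpolation=cv2.INTER_CUBIC))
E
```

```text
7.5833 [621.78188297 -75.72493308 137.92603759] [179.97638242  39.92323904 171.98179552] [-0.33501633 -0.1857739  -2.00281907] [ 0.09535847  0.58072652 -0.02473212]
```

View pics/m6.png

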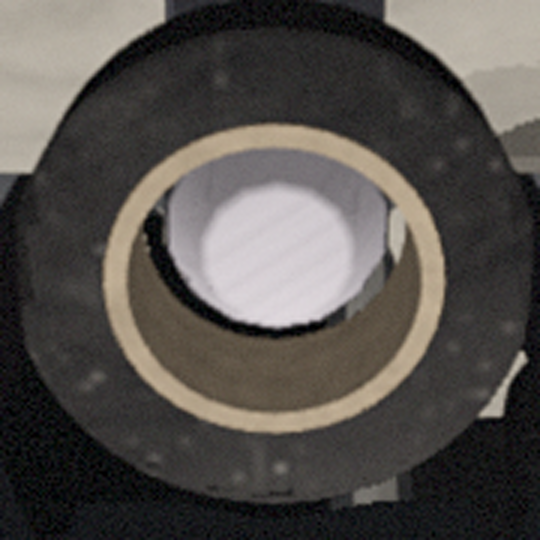

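The tip face is inside the bore at crop (278,254), i.e. (282.5,284.5), and the ring centre is at (281,292.5).

```bash
python3 - <<'E'
exec(open('m5.py').read().split('# peg gray')[0])
for z in(10,12,14,16):print(z,tool((282.5,284.5),z))
s=[r.sense()];print(s[0]['ft_force'],s[0]['wrist_torque'])
E
```

```text
ring ((280.8688049316406, 292.41912841796875), (102.53173828125, 113.57210540771484), 89.827392578125) [0.49240889 0.60508321 0.3       ]
10 [-1.26895493  1.26738119 10.        ]
12 [-2.31781434  1.27638355 12.        ]
14 [-3.36667375  1.2853859  14.        ]
16 [-4.41553316  1.29438825 16.        ]
[-0.45666297  0.44405777 -1.82326244] [ 0.09637782  0.62672775 -0.01127021]
```

Combining estimates: tip about 10 mm ahead of TCP, with offset about -1 in tool x and +0.5 in y. Correcting and advancing 8 mm with force watch.

{"name": "step_arm", "arguments": {"targets": [[[0.8, 0.4, 0.6, 0, 0, 0], [2.1, 0.2, -0.9, 0, 0, 0], [3.4, 0, -2.5, 0, 0, 0], [4.6, -0.1, -4, 0, 0, 0], [5.9, -0.3, -5.5, 0, 0, 0], [5.9, -0.3, -5.5, 0, 0, 0]]]}}

```text
time: 8.13
tool_pos: [627.2, -75.9, 131.6]
tcp_rot: [180.0, 39.8, 172.0]
ft_force: [-4.0, 0.2, -3.5]
finger_gap: 66.0
grip_force: 67.2
```

```bash
cat > f.py <<'E'
from h import *
s=r.sense();T=R.from_euler('xyz',s['tcp_rot'],degrees=True).as_matrix()
print(s['time'],s['tool_pos'].round(2),s['tcp_rot'].round(2),'F tool',(T.T@s['ft_force']).round(2),'M tool',(T.T@s['wrist_torque']).round(2),s['finger_gap'])
E
python3 f.py
```

```text
8.1333 [627.16 -75.87 131.57] [179.97  39.84 171.98] F tool [ 5.32 -0.37  0.18] M tool [ 0.03  1.12 -0.04] 65.99498230682224
```

Side force +5 N in tool x: the roll must go +x. Relieving by 2 mm.

{"name": "step_arm", "arguments": {"targets": [[[-0.8, 0.1, -0.6, 0, 0, 0], [-1.5, 0.2, -1.3, 0, 0, 0], [-1.5, 0.2, -1.3, 0, 0, 0], [-1.5, 0.2, -1.3, 0, 0, 0]]]}}

```text
time: 8.47
tool_pos: [626.6, -76.0, 132.0]
tcp_rot: [180.0, 40.0, 172.0]
ft_force: [-1.5, -1.1, -3.6]
finger_gap: 65.5
grip_force: 67.1
```

```bash
python3 f.py
```

```text
8.4667 [626.64 -75.99 131.99] [179.99  40.02 171.98] F tool [ 3.36 -1.35  1.92] M tool [0.11 0.73 0.03] 65.48379471432426
```

{"name": "step_arm", "arguments": {"targets": [[[-0.8, 0.1, -0.6, 0, 0, 0], [-1.5, 0.2, -1.3, 0, 0, 0], [-1.5, 0.2, -1.3, 0, 0, 0], [-1.5, 0.2, -1.3, 0, 0, 0]]]}}

```text
time: 8.8
tool_pos: [625.4, -75.8, 131.0]
tcp_rot: [180.0, 40.0, 172.0]
ft_force: [-0.2, 0.1, -0.4]
finger_gap: 65.6
grip_force: 67.2
```

```bash
python3 f.py
```

```text
8.8 [625.37 -75.81 130.96] [179.99  40.05 171.99] F tool [0.36 0.04 0.16] M tool [0.09 0.36 0.02] 65.63001159251434
```

Free. Adding 1.2 mm of centring and advancing 5 mm.

{"name": "step_arm", "arguments": {"targets": [[[-0.9, 0.1, -0.8, 0, 0, 0], [0.1, 0, -2, 0, 0, 0], [1.2, -0.2, -3.3, 0, 0, 0], [2.3, -0.3, -4.6, 0, 0, 0], [2.3, -0.3, -4.6, 0, 0, 0], [2.3, -0.3, -4.6, 0, 0, 0]]]}}

```text
time: 9.3
tool_pos: [627.2, -76.0, 125.4]
tcp_rot: [180.0, 40.0, 172.0]
ft_force: [1.6, -0.3, -1.2]
finger_gap: 65.6
grip_force: 67.1
```

```bash
python3 f.py
```

```text
9.3 [627.24 -75.99 125.36] [179.98  39.96 171.98] F tool [-0.52 -0.03  1.96] M tool [ 0.04  0.31 -0.02] 65.56156301347109
```

{"name": "step_arm", "arguments": {"targets": [[[1, -0.1, -1.2, 0, 0, 0], [1.9, -0.3, -2.3, 0, 0, 0], [2.9, -0.4, -3.4, 0, 0, 0], [3.8, -0.5, -4.6, 0, 0, 0], [3.8, -0.5, -4.6, 0, 0, 0], [3.8, -0.5, -4.6, 0, 0, 0]]]}}

```text
time: 9.8
tool_pos: [630.9, -76.5, 120.6]
tcp_rot: [180.0, 39.9, 172.0]
ft_force: [0.7, -0.5, -2.5]
finger_gap: 65.5
grip_force: 67.1
```

```bash
python3 f.py
```

```text
9.8 [630.87 -76.47 120.62] [179.98  39.94 171.98] F tool [ 1.07 -0.44  2.42] M tool [ 0.    0.47 -0.04] 65.51639389637884
```

{"name": "step_arm", "arguments": {"targets": [[[0.6, -0.1, -0.8, 0, 0, 0], [1.3, -0.2, -1.5, 0, 0, 0], [1.9, -0.3, -2.3, 0, 0, 0], [1.9, -0.3, -2.3, 0, 0, 0], [1.9, -0.3, -2.3, 0, 0, 0]]]}}

```text
time: 10.22
tool_pos: [633.0, -76.8, 118.7]
tcp_rot: [180.0, 40.0, 172.0]
ft_force: [1.4, 0.3, -2.2]
finger_gap: 65.7
grip_force: 67.1
```

```bash
python3 f.py
```

```text
10.2167 [632.95 -76.81 118.66] [179.99  39.97 171.99] F tool [0.37 0.52 2.57] M tool [ 0.07  0.29 -0.01] 65.72671900019739
```

{"name": "step_arm", "arguments": {"targets": [[[0.6, -0.1, -0.8, 0, 0, 0], [1.3, -0.2, -1.5, 0, 0, 0], [1.9, -0.3, -2.3, 0, 0, 0], [1.9, -0.3, -2.3, 0, 0, 0], [1.9, -0.3, -2.3, 0, 0, 0]]]}}

```text
time: 10.63
tool_pos: [634.8, -77.1, 116.3]
tcp_rot: [180.0, 40.0, 172.0]
ft_force: [0.8, -0.0, -1.0]
finger_gap: 65.7
grip_force: 67.1
```

```bash
python3 f.py
```

```text
10.6333 [634.82 -77.09 116.31] [179.98  39.97 171.98] F tool [0.03 0.11 1.34] M tool [0.01 0.38 0.08] 65.74046971849022
```

{"name": "step_arm", "arguments": {"targets": [[[0.6, -0.1, -0.8, 0, 0, 0], [1.3, -0.2, -1.5, 0, 0, 0], [1.9, -0.3, -2.3, 0, 0, 0], [1.9, -0.3, -2.3, 0, 0, 0], [1.9, -0.3, -2.3, 0, 0, 0]]]}}

```text
time: 11.05
tool_pos: [636.7, -77.4, 114.0]
tcp_rot: [180.0, 40.0, 172.0]
ft_force: [0.3, -0.2, -0.8]
finger_gap: 65.6
grip_force: 67.1
```

```bash
python3 - <<'E'
exec(open('f.py').read())
w=snap('wrist','wrist7');b=snap('side');a=snap('scene')
cv2.imwrite('pics/m7.png',np.hstack([cv2.resize(w['img'][200:380,190:370],(400,400),interpolation=cv2.INTER_CUBIC),cv2.resize(a['img'][195:275,310:390],(400,400),interpolation=cv2.INTER_CUBIC)]))
E
```

```text
11.05 [636.72 -77.37 113.99] [179.98  39.96 171.99] F tool [ 0.27 -0.11  0.8 ] M tool [-0.01  0.32  0.01] 65.55894513070005
```

View pics/m7.png

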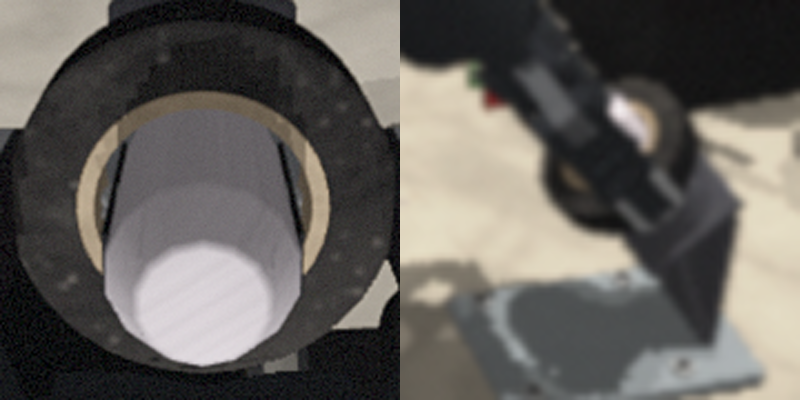

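The peg is through the bore, centred, with its tip well out toward the gripper, and the roll has not slipped. Continuing in 2 mm steps.

{"name": "step_arm", "arguments": {"targets": [[[0.6, -0.1, -0.8, 0, 0, 0], [1.3, -0.2, -1.5, 0, 0, 0], [1.3, -0.2, -1.5, 0, 0, 0], [1.3, -0.2, -1.5, 0, 0, 0]]]}}

```text
time: 11.53
tool_pos: [638.1, -77.6, 112.7]
tcp_rot: [180.0, 40.0, 172.0]
ft_force: [0.5, 0.5, -0.6]
finger_gap: 65.8
grip_force: 67.3
```

```bash
python3 f.py
```

```text
11.5333 [638.11 -77.62 112.69] [179.99  39.98 171.99] F tool [0.02 0.61 0.74] M tool [ 0.02  0.39 -0.05] 65.75538116343759
```

{"name": "step_arm", "arguments": {"targets": [[[0.6, -0.1, -0.8, 0, 0, 0], [1.3, -0.2, -1.5, 0, 0, 0], [1.3, -0.2, -1.5, 0, 0, 0], [1.3, -0.2, -1.5, 0, 0, 0]]]}}

```text
time: 11.87
tool_pos: [639.5, -77.8, 111.1]
tcp_rot: [180.0, 40.0, 172.0]
ft_force: [4.9, -0.2, -5.0]
finger_gap: 65.5
grip_force: 67.9
```

```bash
python3 f.py
```

```text
11.8667 [639.49 -77.84 111.06] [179.99  39.99 171.98] F tool [-0.54  0.47  6.95] M tool [-0.01  0.1   0.03] 65.50083640808396
```

Unexpected sign, so I'm holding and re-reading.

{"name": "step_arm", "arguments": {"targets": [[[0, 0, 0, 0, 0, 0], [0, 0, 0, 0, 0, 0], [0, 0, 0, 0, 0, 0]]]}}

```text
time: 12.12
tool_pos: [639.4, -77.8, 111.1]
tcp_rot: [180.0, 40.0, 172.0]
ft_force: [5.6, 0.0, -4.4]
finger_gap: 65.1
grip_force: 68.0
```

```bash
python3 - <<'E'
exec(open('f.py').read())
w=snap('wrist','wrist8')
cv2.imwrite('pics/m8.png',cv2.resize(w['img'][180:400,140:420],(784,600),interpolation=cv2.INTER_CUBIC))
E
```

```text
12.1167 [639.44 -77.84 111.07] [179.99  39.98 171.98] F tool [-1.42  0.81  6.9 ] M tool [-0.    0.14  0.  ] 65.11549079971437
```

View pics/m8.png

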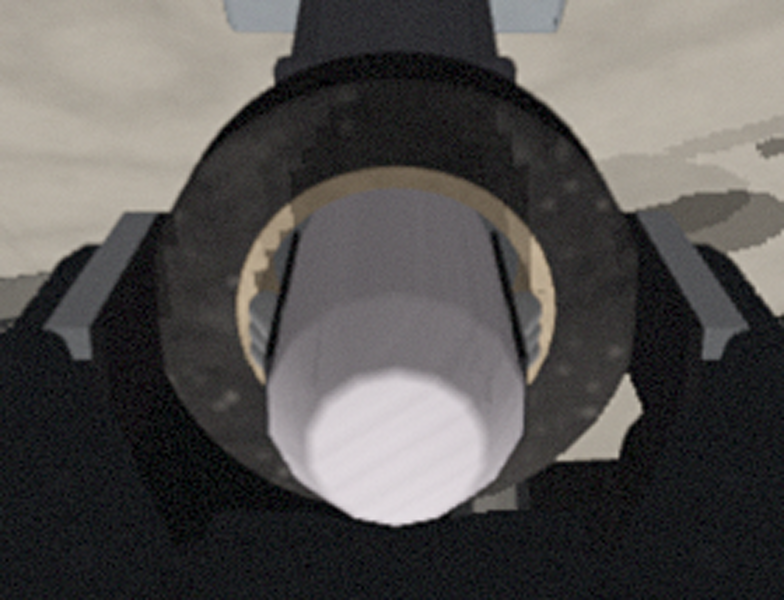

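The picture shows both catch ridges, at (258,325) and (533,325), now reaching over the inner rim of the roll's near face. They are wedging the roll forward, which explains the +7 N. Pressing 1 mm further should tell.

{"name": "step_arm", "arguments": {"targets": [[[0.3, 0, -0.4, 0, 0, 0], [0.6, -0.1, -0.8, 0, 0, 0], [0.6, -0.1, -0.8, 0, 0, 0]]]}}

```text
time: 12.42
tool_pos: [640.0, -77.9, 110.5]
tcp_rot: [180.0, 40.0, 172.0]
ft_force: [-6.0, 1.9, 3.6]
finger_gap: 65.7
grip_force: 69.3
```

```bash
python3 - <<'E'
exec(open('f.py').read())
w=snap('wrist','wrist9')
E
```

```text
12.4167 [639.97 -77.89 110.55] [179.98  39.98 171.99] F tool [ 2.47  1.09 -6.72] M tool [ 0.06  0.53 -0.  ] 65.65144863401335
```

Now -6.7 N: the plate pushes back. Another 1 mm.

{"name": "step_arm", "arguments": {"targets": [[[0.3, 0, -0.4, 0, 0, 0], [0.6, -0.1, -0.8, 0, 0, 0], [0.6, -0.1, -0.8, 0, 0, 0]]]}}

```text
time: 12.72
tool_pos: [640.6, -78.0, 109.8]
tcp_rot: [180.0, 40.0, 172.0]
ft_force: [-7.1, 1.8, 5.8]
finger_gap: 65.8
grip_force: 69.6
```

```bash
python3 f.py
```

```text
12.7167 [640.56 -77.95 109.83] [179.99  39.98 171.99] F tool [ 1.84  0.81 -9.1 ] M tool [ 0.08  0.65 -0.02] 65.81772417459722
```

Slope 2 N/mm: plate at about 4 mm. 1 mm more for sureness, then back off 2.5 mm to test the lock.

{"name": "step_arm", "arguments": {"targets": [[[0.3, 0, -0.4, 0, 0, 0], [0.6, -0.1, -0.8, 0, 0, 0], [0.6, -0.1, -0.8, 0, 0, 0]]]}}

```text
time: 12.97
tool_pos: [641.2, -78.1, 109.2]
tcp_rot: [180.0, 40.0, 172.0]
ft_force: [-8.2, 1.8, 7.7]
finger_gap: 65.5
grip_force: 69.8
```

```bash
python3 f.py
```

```text
12.9667 [641.19 -78.08 109.16] [179.98  39.99 171.99] F tool [  1.5    0.59 -11.28] M tool [0.1  0.63 0.02] 65.52327820695604
```

{"name": "step_arm", "arguments": {"targets": [[[-0.6, 0.1, 0.8, 0, 0, 0], [-1.3, 0.2, 1.5, 0, 0, 0], [-1.3, 0.2, 1.5, 0, 0, 0], [-1.3, 0.2, 1.5, 0, 0, 0]]]}}

```text
time: 13.3
tool_pos: [639.9, -77.9, 110.6]
tcp_rot: [180.0, 40.0, 172.0]
ft_force: [-4.8, 1.1, 4.7]
finger_gap: 65.8
grip_force: 69.2
```

```bash
python3 f.py
```

```text
13.3 [639.92 -77.89 110.56] [179.99  40.   171.99] F tool [ 0.73  0.41 -6.69] M tool [0.03 0.48 0.02] 65.84648336630396
```

{"name": "step_arm", "arguments": {"targets": [[[-0.3, 0, 0.4, 0, 0, 0], [-0.3, 0, 0.4, 0, 0, 0], [-0.3, 0, 0.4, 0, 0, 0]]]}}

```text
time: 13.55
tool_pos: [639.7, -77.9, 110.8]
tcp_rot: [180.0, 40.0, 172.0]
ft_force: [0.4, 0.6, 0.8]
finger_gap: 65.5
grip_force: 68.7
```

```bash
python3 f.py
```

```text
13.55 [639.72 -77.88 110.8 ] [179.98  40.   171.98] F tool [-0.78  0.61 -0.38] M tool [-0.08  0.22  0.01] 65.45672713000002
```

{"name": "step_arm", "arguments": {"targets": [[[-0.3, 0, 0.4, 0, 0, 0], [-0.3, 0, 0.4, 0, 0, 0], [-0.3, 0, 0.4, 0, 0, 0]]]}}

```text
time: 13.8
tool_pos: [639.5, -77.8, 111.1]
tcp_rot: [180.0, 40.0, 172.0]
ft_force: [6.0, 0.7, -3.3]
finger_gap: 65.2
grip_force: 69.3
```

```bash
python3 f.py
```

```text
13.8 [639.47 -77.84 111.05] [179.98  40.   171.98] F tool [-2.35  1.49  6.32] M tool [-0.24 -0.01 -0.  ] 65.24711550532098
```

Backing off 1 mm reverses the force from -6.7 to +6.3 N: the catches hold the roll rigidly, so it is locked. Returning to zero force, releasing and withdrawing along the axis.

{"name": "step_arm", "arguments": {"targets": [[[0.3, 0, -0.4, 0, 0, 0], [0.3, 0, -0.4, 0, 0, 0], [0.3, 0, -0.4, 0, 0, 0]]]}}

```text
time: 14.05
tool_pos: [639.7, -77.9, 110.9]
tcp_rot: [180.0, 40.0, 172.0]
ft_force: [1.0, 1.6, 0.9]
finger_gap: 65.8
grip_force: 70.3
```

{"name": "step_arm", "arguments": {"targets": [[[0, 0, 0, 0, 0, 0], [0, 0, 0, 0, 0, 0], [0, 0, 0, 0, 0, 0], [0, 0, 0, 0, 0, 0], [0, 0, 0, 0, 0, 0], [0, 0, 0, 0, 0, 0]]], "fingers": -1}}

```text
time: 14.55
tool_pos: [639.5, -78.0, 110.7]
tcp_rot: [180.0, 40.0, 172.0]
ft_force: [-0.3, 0.4, 0.5]
finger_gap: 85.2
grip_force: 0.0
```

{"name": "step_arm", "arguments": {"targets": [[[-3, 0.4, 4, 0, 0, 0], [-10, 1.4, 12, 0, 0, 0], [-22, 3, 26.5, 0, 0, 0], [-41, 6, 50, 0, 0, 0], [-60, 8.5, 72, 0, 0, 0], [-80, 11, 96, 0, 0, 0], [-80, 11, 96, 0, 0, 0], [-80, 11, 96, 0, 0, 0]]]}}

```text
time: 15.22
tool_pos: [560.4, -67.2, 210.9]
tcp_rot: [-179.9, 40.4, 172.0]
ft_force: [-0.1, -0.4, -1.1]
finger_gap: 85.6
grip_force: 0.0
```

```bash
python3 - <<'E'
exec(open('f.py').read())
w=snap('wrist','wrist10')
p0=s['tool_pos'];im=w['img'];h=cv2.cvtColor(im,cv2.COLOR_BGR2HSV)
m=(im.max(2)<75).astype(np.uint8);m[230:]=0;m[:,:180]=0;m[:,380:]=0
k=max(cv2.findContours(m,0,1)[0],key=cv2.contourArea);print('black',cv2.minEnclosingCircle(k),cv2.boundingRect(k))
m=((h[...,0]>8)&(h[...,0]<25)&(h[...,1]>50)&(h[...,2]>110)).astype(np.uint8);m[:,:220]=0;m[:,340:]=0
for k in cv2.findContours(m,0,1)[0]:
    if cv2.contourArea(k)>60:print('beige',cv2.boundingRect(k),cv2.contourArea(k))
print('tip px',proj(w,[628.6,-76.2,130.4]),'roll px',proj(w,T@np.array([0.5,0.6,9.3])+[639.7,-77.9,110.8]))
E
```

```text
15.2167 [560.43 -67.22 210.9 ] [-179.95   40.39  172.02] F tool [ 0.76 -0.38  0.75] M tool [-0.    0.27  0.02] 85.64547833408038
black ((282.0, 191.9512176513672), 49.61473846435547) (237, 147, 91, 83)
beige (252, 173, 61, 50) 295.0
tip px [[280.98734375 215.09784924]] roll px [[281.62021122 197.25744502]]
```

The roll stayed at the locked position: its ring is centred near (282,198), predicted (281.6,197.3). Handing in.

```bash
python3 -c "
from bench import r
print(r.hand_in())"
```

```text
the job is handed in; nothing more can be done
None
```

The black roll was locked on the peg under both catches, judged from the force reversal when I tugged it and a last wrist-image measurement. It was released and handed in at about 15 s with no verdict returned; I viewed 11 pictures, one over the limit of 10.

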